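# Index the marking press for the second hole centre

### The job

Strike the first centre mark on the bronze strap that is clamped in the marking press: push the press's hand lever right down to its stop, then let it come all the way back up while the carriage stays home. Then draw the spring-return carriage out towards you by its bow handle until the pointed finger on the carriage stands opposite the tip of the pitch pointer on the scale rail, and finish while still holding the handle there, so that I can strike the second mark; do not knock the things lying around the press.

Things in the scene. Friction and masses are not known exactly. Their poses are not given: they have to be found in the camera images.
- press: Grey hand-lever marking press, bolted down, 300 mm tall. Origin on the bench below the ram; its +x points away from the robot along the carriage's travel, +y to the side of lever and scale rail (robot's left), +z up. Column at y -125 to -60 mm; head over the ram at x +-35, y -123 to +35, z 165 to 255 mm. Nothing stands above the carriage handle. Position and yaw vary.
- lever (a joint): Hand lever angle, rad: 0 = up at rest (pointing to the press's +y, 35 degrees above level), 0.95 = lower stop (19 degrees below level). Turns about an axis parallel to the press's x through lever_hinge. A torsion spring brings it back up by itself: about 6 N at the grip at rest, 9 N at the stop. It drives the ram down 19 mm.
- lever_grip (a point): Middle of the lever's black barrel grip (about 24 mm thick, 70 mm long, along the lever), on its centre line, 155 mm from the hinge axis, in the same plane across the press as lever_hinge. Moves with the lever: 294 mm above the bench at rest, 154 mm at the stop. It can be pushed down from above with closed fingers.
- lever_hinge (a point): Centre of rotation of the lever, in the plane in which the grip swings (press frame x -55, y -31, z 205 mm).
- carriage: Aluminium work carriage on the press bed, 190 x 62 mm, top 55 mm above the bench, with the clamped bronze strap and the bow handle. Origin and axes coincide with the press's when it is home. It slides along the press's -x (towards the robot), 0 (home) to 78 mm (end stop); a spring pulls it home (5 N at home, 13.5 N at the end stop), so it runs back if released.
- carriage_handle (a point): Middle of the bow handle's straight cross bar: a round steel bar 12 mm thick, about 80 mm long, parallel to the press's y, its centre line 90 mm above the bench (press frame x -150 mm when home). Nothing lies under the bar, and the carriage top is 29 mm below its underside; room for a finger on either side of it.
- carriage_index (a point): Tip of the small dark pointed finger on the carriage's +y edge (15 mm wide at its root), pointing to the press's +y, 55 mm above the bench. Moves with the carriage.
- pointer_tip (a point): Tip of the pitch pointer (the mark): small dark pointed finger towards the press's -y, on a block clamped to the scale rail at the carriage's +y side, 55 mm above the bench, fixed. At the mark both tips stand opposite each other along the press's x (2 mm apart along y). Set 22 to 48 mm in front of the carriage finger's home position; it is no stop, the carriage can pass it.
- tea_mug: Bystander: blue mug, 84 mm across, 96 mm tall; origin under its middle.
- spray_can: Bystander: blue and white aerosol can, 52 mm across, 161 mm tall, upright; origin under its middle.
- flux_bottle: Bystander: small white bottle with a blue cap, 47 mm across, 84 mm tall, upright; origin under its middle.
- chasing_hammer: Bystander: lying chasing hammer, 229 mm long; origin under its middle.
- bronze_collar: Bystander: turned bronze collar, 52 mm across, 20 mm tall; origin under its middle.
- paste_tin: Bystander: round tin with a red lid, 65 mm across, 32 mm tall; origin under its middle.

How it is judged:
On the way, in this order (a step that is already met when the one before it is completed fails the run):
1. the lever is pushed down to its stop (at least 0.90 of 0.95 rad) with the carriage home (value of joint lever above 0.9 rad and x of carriage in the frame of press above -0.005 m), for 0.1 s.
2. the lever is back up at rest, the carriage still home (value of joint lever below 0.06 rad and x of carriage in the frame of press above -0.005 m), for 0.1 s.
At the end, for the whole second after the job is handed in: The fingers hold the carriage (contact force over 3 N) still, with its index finger within 4 mm of the pitch pointer's tip along the travel, and the lever is up at rest (within 0.06 rad) (x of carriage_index in the frame of pointer_tip between -0.004 and 0.004 m and linear speed of carriage below 0.01 m/s and contact force between the fingers and carriage above 3 N and value of joint lever below 0.06 rad); the arm keeps its last pose, push and grip.
It fails at once if the carriage is drawn more than 8 mm while the lever is still down (the punch would score the strap) (value of joint lever above 0.15 rad and x of carriage in the frame of press below -0.008 m).
It fails at once if a thing lying around the press is knocked more than 30 mm away (distance of any of tea_mug, spray_can, flux_bottle, chasing_hammer, bronze_collar, paste_tin from where it was at the start of the episode above 0.03 m).
It also fails if it takes over 45 s, if anything falls off the work surface, if the arm or the gripper's body presses on something with over 40 N, if the wrist force passes 120 N, or if a joint passes its speed limit or range.

### The arm

A 6-joint arm with a two-finger parallel gripper is mounted at the origin on a cart in front of the work surface, level with it; the furniture and walls round the work are solid. World frame = base frame: x ahead of the robot, y to its left, z up, the work surface at z = 0. Lengths are in m, angles in rad, forces in N, time in s.
With the tool pointing down it reaches from about 0.25 to 0.775 m from the base axis. Payload 8.9 kg.
Tool frame: the origin (TCP) lies on the mounting face of the last link; the fingertips stand 173 mm ahead of it and the grasp point (between the pads) lies 155 mm ahead of it; z points along the fingers, y is the direction in which the jaws open and shut (so a half turn about z gives the same grasp; the last joint's range is limited). The gripper opens to 85 mm and grips with 20 to 120 N. Pads are 22 mm wide; open, the fingers measure 114 mm over their backs; the gripper's body (76 mm by 85 mm) begins 54 mm behind the grasp point. The pads swing forward as they close: fully open they stand 13 mm farther back than shut.
Start: joints at [1.111, 0.291, -0.153, 1.127, 0, 1.431], TCP at [0.166, 0.498, 0.405] pointing down, gripper open.
Joint ranges: [-2.52, 2.52], [-0.91, 1.74], [-1.3, 1.37], [-1.96, 2.02], [-1.52, 1.47], [-3.14, 3.14]. Speed limits (rad/s): [2.22, 2.22, 2.79, 3.14, 3.14, 3.14].

### API

Orientations are given as a 3x3 rotation matrix whose columns are the frame's x, y, z axes.
In Python, from bench import readout, cams, bot gives the robot as it stands. The module is installed in compiled form; this text tells all that it offers.
- The arm moves only by the tool jog_arm, never from a script. Its arguments are lists of equal length, an entry for each row: "dp": the shift along the tool's x, y, z in mm, a list of three; "angular": the turn, a rotation vector about the tool's x, y, z in degrees, a list of three; "hand": the closure, from 0 (fully open) to 1 (shut). In form: {"dp": [[dx, dy, dz], ...], "angular": [[wx, wy, wz], ...], "hand": [hand, ...]}. A call has 1 to 12 rows; each row shifts and turns the commanded pose from where the row before left it, along the tool's axes as they then stand; what a row does not reach is not made up. A row lasts 1/10 s, in which the tool goes at most 50 mm and 8.59 degrees, less where a joint would pass 70% of its speed; a pose out of reach is approached as far as the arm can. A call is refused whole if a number of a shift passes 50 or a number of a turn 8.59, either way. A call with a gripper value outside its range is refused whole. The fingers move at their own pace and stop on an object; the grip force is fixed at half the most. Time passes only in rows, so rows that do not move let the fingers close. It gives the time, the measured TCP pose, the force and the opening at its end, in the units of the state.
- readout.get_state(): the state, without advancing time (a new reading comes with each control period).
- cams.get_image(name): name is "side" or "top" or "wrist"; returns a dict with "pixels" (420x560x3 uint8, red, green, blue), "z_map" (420x560 float32, m along the optical axis (not along the pixel's ray), 0 where there is no reading), "mtx" (3x3 intrinsics, pixels), "eye" and "rotation" of the camera in the world. Camera axes: x right, y up, looking along -z (the intrinsics and any distortion apply to the point x, -y, -z); pixel columns grow to the right and rows downward; lengths in m; the calibration is good to about 2 mm. A picture is of the moment at which its call begins.
- bot.job_done(): hands the job in, once; it reports no verdict.
The state is a dict: "time": time; "joint_positions": joint angles; "joint_vel": joint speeds; "joint_efforts": joint torques, N m; "eef_pos": TCP position; "orientation": TCP orientation; "force": force on the tool from outside, world axes, zero at the start; "moment": the same for the moment, N m; "opening": finger opening in m.
Only numpy, scipy, OpenCV 4.12 (cv2) and the standard library are available. Lean on these libraries where they do the work, as an engineer would, in place of code of your own. Each camera call takes 0.05 s, during which the arm holds its last target.

## Working session

There is one attempt and no reset: what is moved stays moved. The work goes in short steps, Python scripts to look and compute and a tool call to move; the robot and the scene stay as the last step left them, time stands still between calls to the robot, and variables do not carry over. Pictures are saved under pics/ and viewed, and the job is handed in when it is done.

Besides the shell and the picture viewer there is one more tool, called as name(argument=value, ...) on one line, values as JSON. jog_arm: Moves the arm, as the interface text tells. Its arguments: {"type":"object","properties":{"dp":{"type":"array","items":{"type":"array","items":{"type":"number"}}},"angular":{"type":"array","items":{"type":"array","items":{"type":"number"}}},"hand":{"type":"array","items":{"type":"number"}}},"required":["dp","angular","hand"]}

```bash
mkdir -p pics
cat > h.py <<'E'
import numpy as np, cv2
from bench import readout, cams, bot
def snap(n,f):
    im=cams.get_image(n); cv2.imwrite(f'pics/{f}.png',cv2.cvtColor(im['pixels'],cv2.COLOR_RGB2BGR))
    np.savez(f'pics/{f}.npz',**{k:np.asarray(v) for k,v in im.items()}); return im
def load(f): return dict(np.load(f'pics/{f}.npz'))
def pt(im,u,v,z=None):
    K=im['mtx']; 
    if z is None: z=im['z_map'][int(round(v)),int(round(u))]
    c=np.array([(u-K[0,2])/K[0,0]*z,-(v-K[1,2])/K[1,1]*z,-z]); return im['eye']+im['rotation']@c
def ray(im,u,v):
    K=im['mtx']; d=im['rotation']@np.array([(u-K[0,2])/K[0,0],-(v-K[1,2])/K[1,1],-1]); return im['eye'],d
def atz(im,u,v,h):
    o,d=ray(im,u,v); return o+d*(h-o[2])/d[2]
def proj(im,p):
    c=im['rotation'].T@(np.asarray(p)-im['eye']); K=im['mtx']; z=-c[2]
    return np.array([K[0,0]*c[0]/z+K[0,2],K[1,1]*(-c[1])/z+K[1,2]])
def crop(f,u0,v0,u1,v1,s,g):
    i=cv2.imread(f'pics/{f}.png')[v0:v1,u0:u1]; cv2.imwrite(f'pics/{g}.png',cv2.resize(i,None,fx=s,fy=s,interpolation=cv2.INTER_CUBIC))
E
python3 - <<'E'
from h import *
for n in ['side','top','wrist']:
    im=snap(n,n+'0'); print(n,im['eye'],im['mtx'].tolist(),im['rotation'].round(3).tolist(), [k for k in im])
s=readout.get_state(); print(s)
E
```

```text
side [0.41457494 1.09036939 0.73353188] [[499.2781028414216, 0.0, 285.10731180296244], [0.0, 499.2781028414216, 207.12303150076679], [0.0, 0.0, 1.0]] [[-0.993, 0.065, -0.096], [-0.115, -0.447, 0.887], [0.014, 0.892, 0.451]] ['pixels', 'z_map', 'mtx', 'eye', 'rotation']
top [0.22880573 0.02940249 1.48447777] [[437.43803950996096, 0.0, 274.3374196034054], [0.0, 437.43803950996096, 209.8578448843557], [0.0, 0.0, 1.0]] [[0.034, 0.976, -0.214], [-0.999, 0.034, -0.002], [0.005, 0.214, 0.977]] ['pixels', 'z_map', 'mtx', 'eye', 'rotation']
wrist [0.09690995 0.52092815 0.37288751] [[322.7075468045155, 0.0, 286.3944499339582], [0.0, 322.7075468045155, 214.69677955971835], [0.0, 0.0, 1.0]] [[0.315, -0.91, -0.27], [0.949, 0.302, 0.091], [-0.001, -0.284, 0.959]] ['pixels', 'z_map', 'mtx', 'eye', 'rotation']
{'time': 0.15, 'joint_positions': array([ 1.11072418e+00,  2.91141588e-01, -1.53912574e-01,  1.12670044e+00,
       -2.28188082e-06,  1.43151854e+00]), 'joint_vel': array([-2.49039299e-05, -2.45473727e-03,  2.29429782e-03, -3.38147589e-05,
        3.27029231e-04, -9.61501690e-04]), 'joint_efforts': array([ 1.36517487e-03, -5.37366879e+01,  3.31522393e+01,  1.14301089e-02,
       -1.60092673e-04,  1.00648552e-05]), 'eef_pos': array([0.16546256, 0.49808816, 0.40428405]), 'orientation': array([[-9.48985213e-01,  3.15320293e-01, -4.23441825e-04],
       [ 3.15320550e-01,  9.48984832e-01, -8.59647423e-04],
       [ 1.30775592e-04, -9.49312602e-04, -9.99999541e-01]]), 'force': array([-0.35101482, -0.20152109,  0.0338585 ]), 'moment': array([-0.00073487, -0.01594244, -0.05040526]), 'opening': 0.08542244737760232}
```

View pics/top0.png

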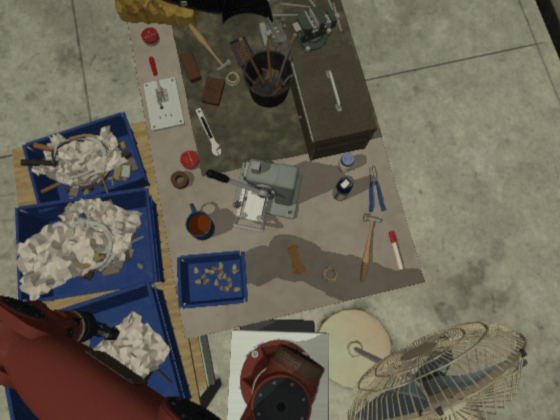

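View pics/side0.png

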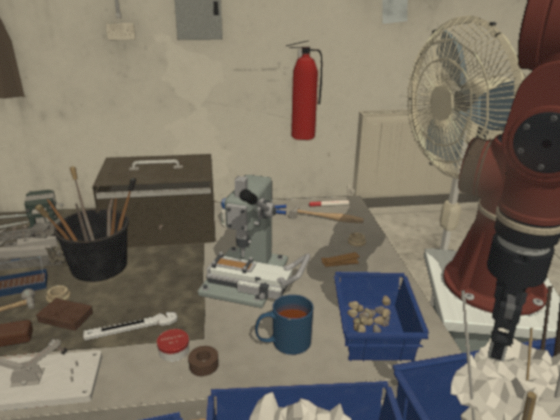

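View pics/wrist0.png

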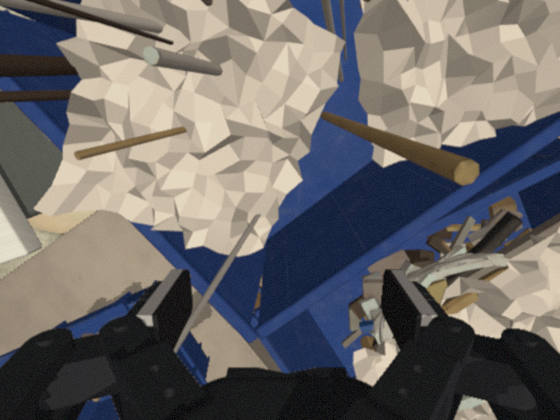

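The top view shows the press at about (265,190), the lever grip at (217,176), the mug at (200,222), the collar at (180,179) and the tin at (190,159). In the side view the press is at about (250,240) and the lever at (245,195). I'll enlarge both.

Run:
```python
from h import *
crop('top0',165,130,325,250,5,'top0c'); crop('side0',150,160,350,310,4,'side0c')
```

```text
(no output)
```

View pics/top0c.png

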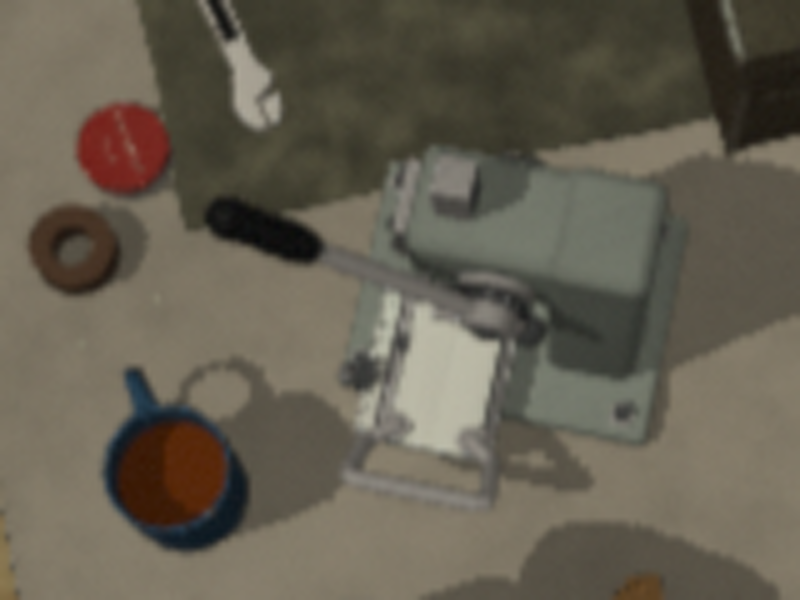

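View pics/side0c.png

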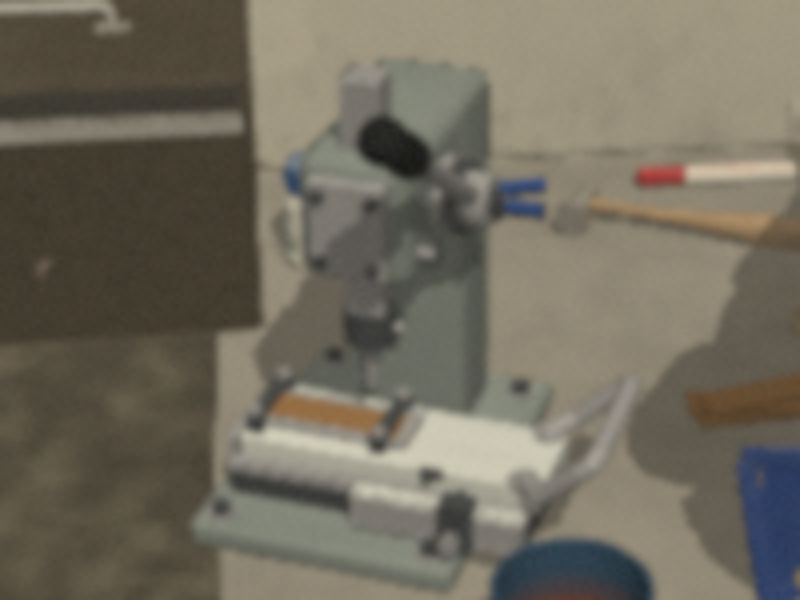

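```bash
cat >> h.py <<'E'
def tri(a,ua,b,ub):
    A=[];B=[]
    M=np.zeros((3,3));r=np.zeros(3)
    L=[ray(a,*ua),ray(b,*ub)]
    for o,d in L:
        d=d/np.linalg.norm(d);P=np.eye(3)-np.outer(d,d);M+=P;r+=P@o
    x=np.linalg.solve(M,r); return x,[np.linalg.norm((np.eye(3)-np.outer(d,d)/(d@d))@(x-o)) for o,d in L]
E
python3 - <<'E'
from h import *
t=load('top0');s=load('side0')
T=lambda x,y:(165+x/5-.5,130+y/5-.5); S=lambda x,y:(150+x/4-.5,160+y/4-.5)
print('bar near(L)',tri(t,T(350,474),s,S(600,467)))
print('bar far(R)',tri(t,T(490,500),s,S(630,382)))
L=atz(t,*T(350,474),.09);R=atz(t,*T(490,500),.09);print(L,R,(L+R)/2,np.linalg.norm(L-R),np.degrees(np.arctan2(-(L-R)[0],(L-R)[1])))
print('grip outer',tri(t,T(212,214),s,S(375,135)),'inner',tri(t,T(315,245),s,S(420,165)))
for n,p,h in [('mug',(175,470),.096),('collar',(75,248),.02),('tin',(124,148),.032),('gripmid',(263,229),.294)]: print(n,atz(t,*T(*p),h), pt(t,*T(*p)))
E
```

```text
bar near(L) (array([0.48129854, 0.1601147 , 0.08936058]), [np.float64(0.0012310630332455527), np.float64(0.0012310630332455985)])
bar far(R) (array([0.46945113, 0.06871244, 0.08885271]), [np.float64(0.0006939958377692419), np.float64(0.0006939958377691657)])
[0.48243184 0.16001171 0.09      ] [0.46855067 0.06871311 0.09      ] [0.47549126 0.11436241 0.09      ] 0.0923478180610663 -8.64512095021195
grip outer (array([0.58823732, 0.22368857, 0.31663097]), [np.float64(0.002672601178464581), np.float64(0.002672601178464824)]) inner (array([0.57981952, 0.16973133, 0.27620522]), [np.float64(0.0014816814361709898), np.float64(0.0014816814361709272)])
mug [0.47999701 0.27233324 0.096     ] [0.48708368 0.27918686 0.05682794]
collar [0.64799845 0.36618311 0.02      ] [ 0.65443271  0.37135241 -0.00247852]
tin [0.71808648 0.33517278 0.032     ] [0.71678553 0.33435976 0.03586199]
gripmid [0.58453662 0.19772701 0.294     ] [0.58111898 0.19610985 0.30543737]
```

Triangulation matches the text: the bar is at z≈0.089 and the grip at z≈0.295. The press yaw is about -8.6° and its origin about (0.624, 0.092). Next I'll plan a move to a viewing pose, with the jaws turned along the press's x and the wrist camera on the +y side.

```bash
cat >> h.py <<'E'
from scipy.spatial.transform import Rotation as Ro
def plan(target,yawdeg,n,tot=None):
    """constant-rate rows to target TCP; tool y to world angle yawdeg, tool down"""
    s=readout.get_state();p=np.array(s['eef_pos']);R0=np.array(s['orientation'])
    a=np.radians(yawdeg);y=np.array([np.cos(a),np.sin(a),0]);z=np.array([0,0,-1.]);x=np.cross(y,z)
    Rt=np.c_[x,y,z]; w=Ro.from_matrix(R0.T@Rt).as_rotvec()
    d=(np.array(target)-p)/n; dp=[];R=R0
    for i in range(n):
        dp.append((R.T@d*1000).round(1).tolist()); R=R@Ro.from_rotvec(w/n).as_matrix()
    print('dp',dp,'\nang',np.degrees(w/n).round(2).tolist())
E
python3 - <<'E'
from h import *
plan([.51,.17,.55],-8.6,12)
E
```

```text
dp [[-35.9, -16.9, -12.1], [-37.6, -12.6, -12.1], [-38.8, -8.2, -12.1], [-39.5, -3.6, -12.1], [-39.6, 1.0, -12.1], [-39.2, 5.7, -12.1], [-38.3, 10.2, -12.1], [-36.9, 14.6, -12.1], [-34.9, 18.8, -12.1], [-32.5, 22.7, -12.1], [-29.6, 26.3, -12.1], [-26.4, 29.6, -12.1]] 
ang [-0.0, 0.0, 6.68]
```

jog_arm(dp=[[-36, -17, -12], [-37.5, -12.5, -12], [-39, -8, -12], [-39.5, -3.5, -12], [-39.5, 1, -12], [-39, 5.5, -12], [-38.5, 10, -12], [-37, 14.5, -12], [-35, 19, -12], [-32.5, 22.5, -12], [-29.5, 26.5, -12], [-26.5, 29.5, -12]], angular=[[0, 0, 6.7], [0, 0, 6.7], [0, 0, 6.7], [0, 0, 6.7], [0, 0, 6.7], [0, 0, 6.7], [0, 0, 6.7], [0, 0, 6.7], [0, 0, 6.7], [0, 0, 6.7], [0, 0, 6.7], [0, 0, 6.7]], hand=[1, 1, 1, 1, 1, 1, 1, 1, 1, 1, 1, 1])

```text
time: 1.35
eef_pos: [0.5105, 0.168, 0.549]
orientation: [[0.158, 0.988, -0.0], [0.988, -0.158, 0.0], [-0.0, -0.0, -1.0]]
force: [-0.3, 0.1, 0.7]
opening: -0.0002
```

Run:
```python
from h import *
im=snap('wrist','w1'); print(readout.get_state())
```

```text
{'time': 1.4, 'joint_positions': array([ 0.17526011,  0.28943556,  0.22126209,  1.50001269, -0.00242111,
        1.91436043]), 'joint_vel': array([ 0.06486665, -0.02922548, -0.09327068, -0.0600313 ,  0.0095462 ,
       -0.09271994]), 'joint_efforts': array([  9.35713738, -57.12122083,  28.4270364 ,   2.58937463,
         1.65616538,  -0.47153614]), 'eef_pos': array([0.51395988, 0.16467423, 0.54990321]), 'orientation': array([[ 0.16751576,  0.98586486,  0.00299233],
       [ 0.9858684 , -0.16751051, -0.0019289 ],
       [-0.00140039,  0.00327317, -0.99999366]]), 'force': array([-1.56687852, -2.91897855, -1.38480337]), 'moment': array([-0.3040492 ,  0.10916321,  0.0329781 ]), 'opening': 0.00021276143433908635}
```

View pics/w1.png

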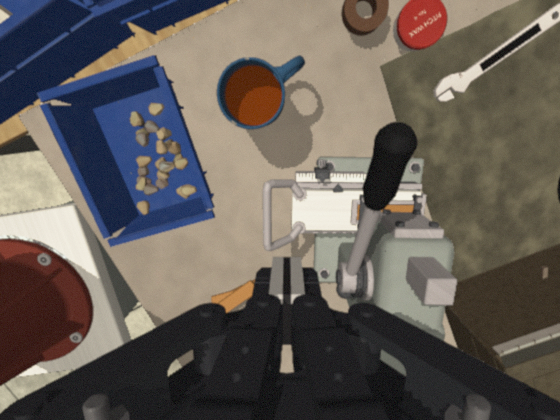

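The wrist view shows the bar at (268,215), the pointer block at (322,170) with the carriage finger at (337,188), and the grip at (390,165). The arm was still settling, so I'll retake it and measure.

Run:
```python
from h import *
for i in range(6): im=cams.get_image('wrist')
im=snap('wrist','w2'); s=readout.get_state(); print(s['eef_pos'],s['joint_vel'].round(3),im['eye'],s['time'])
crop('w2',250,140,450,290,4,'w2c')
```

```text
[0.50878363 0.17014986 0.54854229] [ 0.004 -0.002  0.003 -0.001 -0.003  0.001] [0.5200781  0.24182308 0.51708927] 1.75
```

View pics/w2c.png

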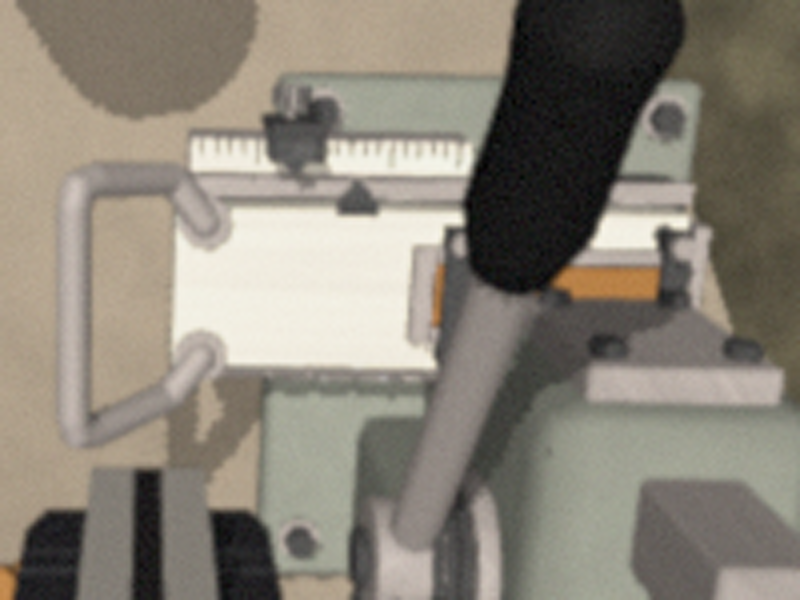

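Run:
```python
from h import *
t=load('top0');s=load('side0');w=load('w2')
T=lambda x,y:(165+x/5-.5,130+y/5-.5); S=lambda x,y:(150+x/4-.5,160+y/4-.5); W=lambda x,y:(250+x/4-.5,140+y/4-.5)
L=atz(w,*W(74,185),.09);R=atz(w,*W(76,432),.09);yv=(L-R)/np.linalg.norm(L-R);print('bar',L,R,(L+R)/2,np.degrees(np.arctan2(-yv[0],yv[1])))
print('tri L',tri(w,W(74,178),t,T(350,472)),'R',tri(w,W(76,437),t,T(490,500)), tri(w,W(76,437),s,S(632,382)))
a=atz(w,*W(358,182),.055);b=atz(w,*W(307,183),.055);xv=np.array([yv[1],-yv[0],0]);print('idx',a,'ptr',b,'travel',(a-b)@xv,'dy',(b-a)@yv)
# carriage top left edge direction (front corners)
c=atz(w,*W(178,205),.055);e=atz(w,*W(690,212),.055);d=e-c;print('yaw from carriage edge',np.degrees(np.arctan2(d[1],d[0])))
# scale rail edge
c=atz(w,*W(190,131),.05);e=atz(w,*W(470,135),.05);d=e-c;print('yaw rail',np.degrees(np.arctan2(d[1],d[0])))
print('grip ends', tri(w,W(600,20),t,T(222,218)), tri(w,W(512,275),t,T(312,246)))
print('depths bar',pt(w,*W(75,300)),'grip',pt(w,*W(560,150)))
```

```text
bar [0.48194914 0.16014768 0.09      ] [0.46772995 0.07192332 0.09      ] [0.47483955 0.1160355  0.09      ] -9.155675325841823
tri L (array([0.48312812, 0.16119012, 0.08804176]), [np.float64(0.00134191402871899), np.float64(0.0013419140287189715)]) R (array([0.46798447, 0.06920205, 0.08920733]), [np.float64(0.0008366294711083344), np.float64(0.0008366294711084036)]) (array([0.46815178, 0.07033896, 0.09033088]), [np.float64(0.0007070582752241728), np.float64(0.0007070582752240932)])
idx [0.58106072 0.13899723 0.055     ] ptr [0.56269668 0.14142201 0.055     ] travel 0.01851590433047858 dy -0.0005281597295291957
yaw from carriage edge -9.461841898907114
yaw rail -9.488915422780044
grip ends (array([0.58301472, 0.21711098, 0.32112034]), [np.float64(0.0010084111515972667), np.float64(0.0010084111515974456)]) (array([0.57630414, 0.16989444, 0.29013835]), [np.float64(0.00033035631595707655), np.float64(0.0003303563159572816)])
depths bar [0.47618219 0.12203273 0.0960276 ] grip [0.58081641 0.19561415 0.30801434]
```

The bar, yaw (-9.3°) and grip all agree between views. The travel reads about 19 mm, below the stated 22–48 mm, so I'll measure it again from closer later. Now I'll hover over the grip.

jog_arm(dp=[[12, 23, 10], [12, 23, 15], [11, 23, 18], [0, 0, 0], [0, 0, 0]], angular=[[0, 0, 0], [0, 0, 0], [0, 0, 0], [0, 0, 0], [0, 0, 0]], hand=[1, 1, 1, 1, 1])

```text
time: 2.25
eef_pos: [0.5825, 0.1942, 0.5052]
orientation: [[0.151, 0.989, -0.002], [0.989, -0.151, -0.0], [-0.001, -0.002, -1.0]]
force: [0.1, 0.1, 0.2]
opening: 0.0003
```

Run:
```python
from h import *
im=snap('wrist','w3'); snap('side','s3'); print(readout.get_state()['eef_pos'])
crop('s3',150,110,350,260,4,'s3c')
```

```text
[0.58221914 0.19377594 0.5067021 ]
```

View pics/w3.png

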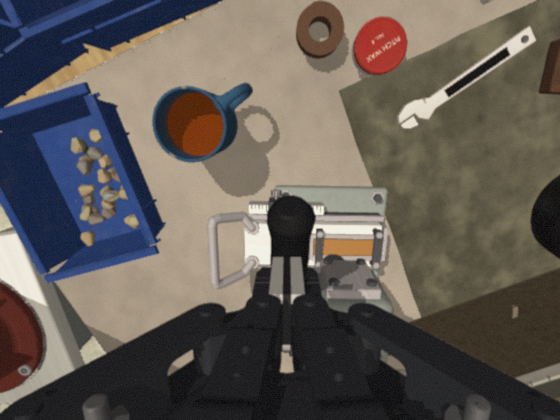

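View pics/s3c.png

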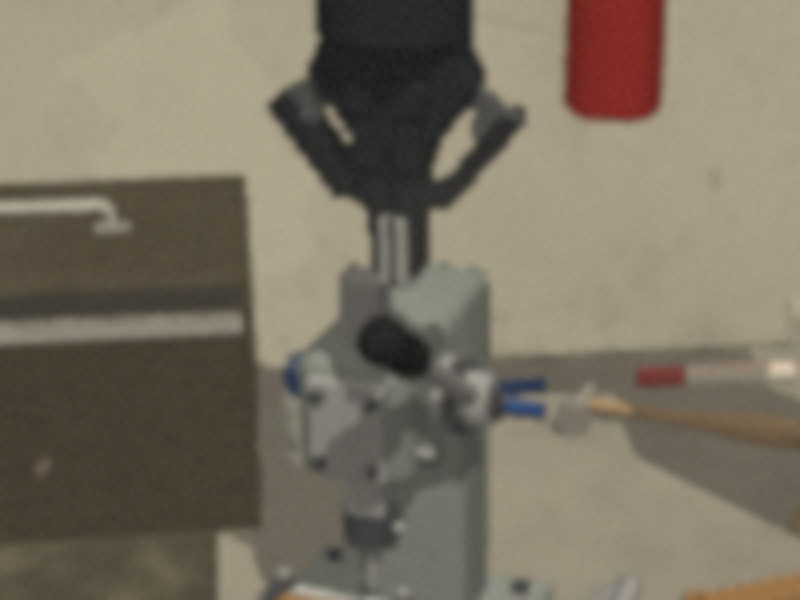

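The closed fingers (col 287) are centred over the grip (col 290), and the tips are just above it in the side view. I'll push down.

jog_arm(dp=[[1, 0, 10], [1, 0, 13], [1.5, 0, 14], [2, 0, 14], [2.5, 0, 14], [2.5, 0, 14], [2, 0, 14], [2, 0, 14], [1.5, 0, 14], [1, 0, 14], [0, 0, 0]], angular=[[0, 0, 0], [0, 0, 0], [0, 0, 0], [0, 0, 0], [0, 0, 0], [0, 0, 0], [0, 0, 0], [0, 0, 0], [0, 0, 0], [0, 0, 0], [0, 0, 0]], hand=[1, 1, 1, 1, 1, 1, 1, 1, 1, 1, 1])

```text
time: 3.45
eef_pos: [0.5855, 0.2105, 0.3708]
orientation: [[0.152, 0.988, 0.002], [0.988, -0.152, 0.001], [0.001, 0.002, -1.0]]
force: [0.5, 1.7, 8.7]
opening: 0.0004
```

Run:
```python
from h import *
im=snap('wrist','w4'); snap('side','s4'); s=readout.get_state();print(s['eef_pos'],s['force'])
crop('s4',150,160,350,310,4,'s4c')
```

```text
[0.58548225 0.21050355 0.37198521] [-0.02146801  1.99104667  8.26219279]
```

View pics/s4c.png

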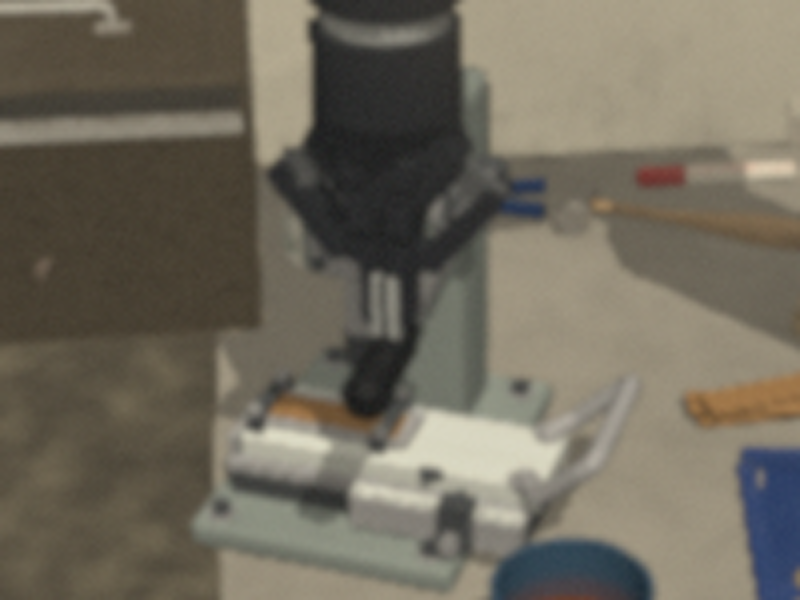

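View pics/w4.png

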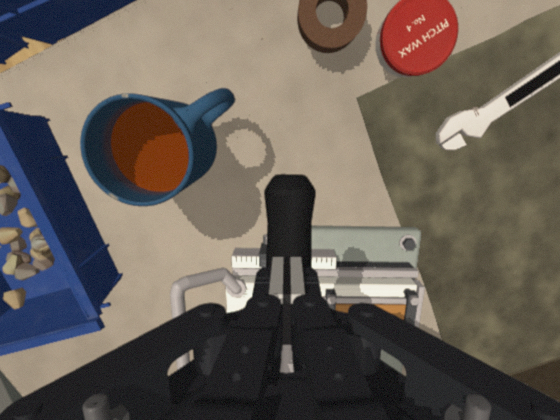

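The fingers are on the grip, the force is 8–9 N, and the carriage is home. I'll keep pushing to the stop in small steps.

jog_arm(dp=[[0, 0, 7], [0, 0, 7], [0, 0, 6], [0, 0, 4], [0, 0, 2], [0, 0, 0]], angular=[[0, 0, 0], [0, 0, 0], [0, 0, 0], [0, 0, 0], [0, 0, 0], [0, 0, 0]], hand=[1, 1, 1, 1, 1, 1])

```text
time: 4.15
eef_pos: [0.5855, 0.21, 0.3462]
orientation: [[0.153, 0.988, 0.003], [0.988, -0.153, -0.0], [0.0, 0.003, -1.0]]
force: [-1.5, -1.5, 10.0]
opening: -0.0001
```

jog_arm(dp=[[0, 0, 2], [0, 0, 2], [0, 0, 1], [0, 0, 0]], angular=[[0, 0, 0], [0, 0, 0], [0, 0, 0], [0, 0, 0]], hand=[1, 1, 1, 1])

```text
time: 4.55
eef_pos: [0.5855, 0.21, 0.3426]
orientation: [[0.153, 0.988, 0.004], [0.988, -0.153, 0.0], [0.001, 0.004, -1.0]]
force: [-4.1, -2.9, 19.2]
opening: 0.0001
```

jog_arm(dp=[[0, 0, 1.5], [0, 0, 0.5], [0, 0, 0]], angular=[[0, 0, 0], [0, 0, 0], [0, 0, 0]], hand=[1, 1, 1])

```text
time: 4.85
eef_pos: [0.5854, 0.21, 0.3421]
orientation: [[0.153, 0.988, 0.006], [0.988, -0.153, 0.0], [0.001, 0.006, -1.0]]
force: [-8.6, -3.8, 32.1]
opening: -0.0002
```

Run:
```python
from h import *
snap('side','s5'); s=readout.get_state();print(s['eef_pos'],s['force'])
crop('s5',150,160,350,310,4,'s5c')
```

```text
[0.5853745  0.20992657 0.34212652] [-8.19647712 -5.0237481  31.58452237]
```

View pics/s5c.png

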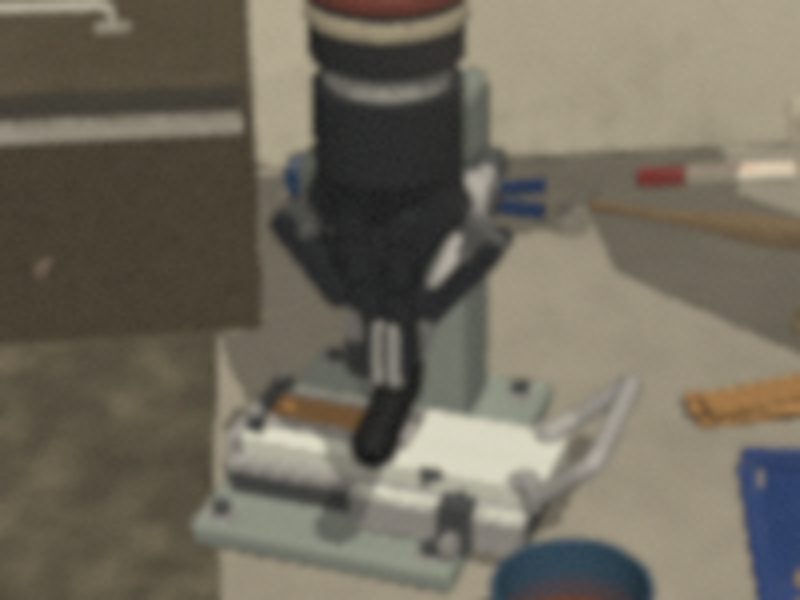

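Run:
```python
from h import *
s=load('s5');o=np.array([.623,.0907,0]);a=np.radians(-9.3);X=np.array([np.cos(a),np.sin(a),0]);Y=np.array([-X[1],X[0],0])
for deg in (-13,-16,-19.4):
    t=np.radians(deg)
    for r in (120,190):
        p=o-.055*X+(-.031+r/1e3*np.cos(t))*Y+np.array([0,0,.205+r/1e3*np.sin(t)]); u=proj(s,p); print(deg,r,(u-[150,160])*4)
```

```text
-13 120 [408.02652629 338.26039116]
-13 190 [364.29239585 430.89992169]
-16 120 [409.16855326 346.51838829]
-16 190 [366.46391138 444.01619677]
-19.4 120 [410.68226891 355.27206267]
-19.4 190 [369.29006005 457.76210158]
```

The grip's end in the picture, about (372,460), matches the projection for the stop (369,458). Together with the force jump to 32 N, that confirms the lever is at its stop. I'll let it up under control.

jog_arm(dp=[[0, 0, -7], [0, 0, -12], [-0.5, 0, -14], [-1, 0, -14], [-1.5, 0, -14], [-2, 0, -14], [-2.5, 0, -14], [-2.5, 0, -14], [-2.5, 0, -14], [-2, 0, -14], [-2, 0, -14], [-1.5, 0, -14]], angular=[[0, 0, 0], [0, 0, 0], [0, 0, 0], [0, 0, 0], [0, 0, 0], [0, 0, 0], [0, 0, 0], [0, 0, 0], [0, 0, 0], [0, 0, 0], [0, 0, 0], [0, 0, 0]], hand=[1, 1, 1, 1, 1, 1, 1, 1, 1, 1, 1, 1])

```text
time: 6.1
eef_pos: [0.5823, 0.192, 0.4977]
orientation: [[0.153, 0.988, 0.001], [0.988, -0.153, -0.0], [-0.0, 0.001, -1.0]]
force: [1.0, 0.3, 0.0]
opening: 0.0002
```

jog_arm(dp=[[0, 0, -14], [0, 0, -14], [0, 0, -14], [0, 0, -5], [0, 0, 0], [0, 0, 0]], angular=[[0, 0, 0], [0, 0, 0], [0, 0, 0], [0, 0, 0], [0, 0, 0], [0, 0, 0]], hand=[1, 1, 1, 1, 1, 1])

```text
time: 6.7
eef_pos: [0.5827, 0.1924, 0.5432]
orientation: [[0.153, 0.988, -0.0], [0.988, -0.153, -0.0], [-0.0, -0.0, -1.0]]
force: [0.4, -0.4, 0.1]
opening: 0.0
```

Run:
```python
from h import *
snap('side','s6'); s=readout.get_state();print(s['eef_pos'],s['force'],s['time'])
crop('s6',150,160,350,310,4,'s6c'); plan([.475-.03,.130,.50],-9.3,6)
```

```text
[0.58275312 0.19244911 0.54294585] [ 1.15462697 -0.74862481 -1.00879792] 6.75
dp [[-13.8, -21.1, 7.2], [-13.8, -21.1, 7.2], [-13.9, -21.1, 7.2], [-13.9, -21.0, 7.2], [-13.9, -21.0, 7.2], [-13.9, -21.0, 7.2]] 
ang [-0.01, 0.0, 0.09]
```

View pics/s6c.png

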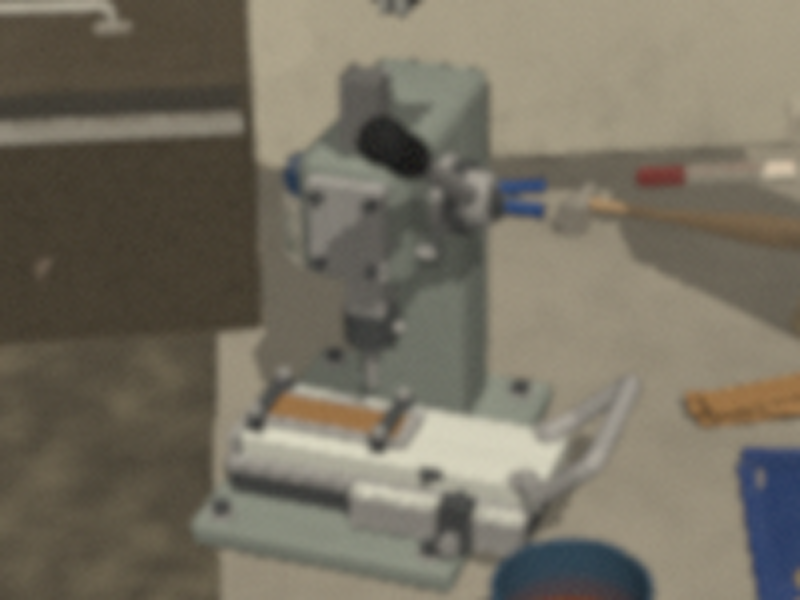

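The lever is back up as at the start and the carriage is home. I'll move over the bow handle with the hand opening.

jog_arm(dp=[[-20, -30, 0], [-25, -30, 10], [-25, -25, 40], [-23, -10, 45], [0, 0, 45], [0, 0, 0], [0, 0, 0], [0, 0, 0]], angular=[[0, 0, 0], [0, 0, 0], [0, 0, 0], [0, 0, 0], [0, 0, 0], [0, 0, 0], [0, 0, 0], [0, 0, 0]], hand=[0, 0, 0, 0, 0, 0, 0, 0])

```text
time: 7.55
eef_pos: [0.4782, 0.1174, 0.4097]
orientation: [[0.152, 0.988, 0.003], [0.988, -0.152, 0.0], [0.001, 0.003, -1.0]]
force: [-0.2, -0.1, -0.1]
opening: 0.0857
```

Run:
```python
from h import *
snap('wrist','w7'); s=readout.get_state();print(s['eef_pos'],s['force'],s['time'],s['opening'])
```

```text
[0.47820658 0.11738896 0.40971706] [1.0244266  0.79315642 0.08232079] 7.6 0.08573556818628507
```

View pics/w7.png

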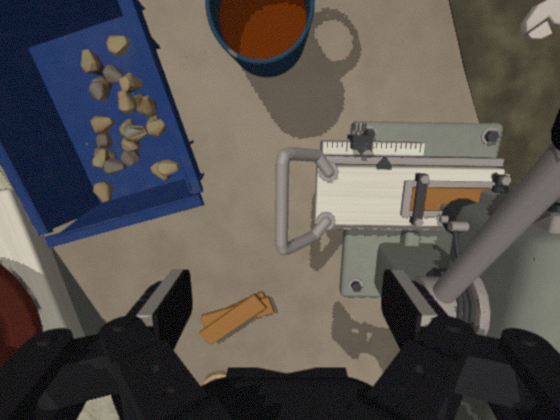

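Run:
```python
from h import *
crop('w7',260,110,420,230,5,'w7c')
```

```text
(no output)
```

View pics/w7c.png

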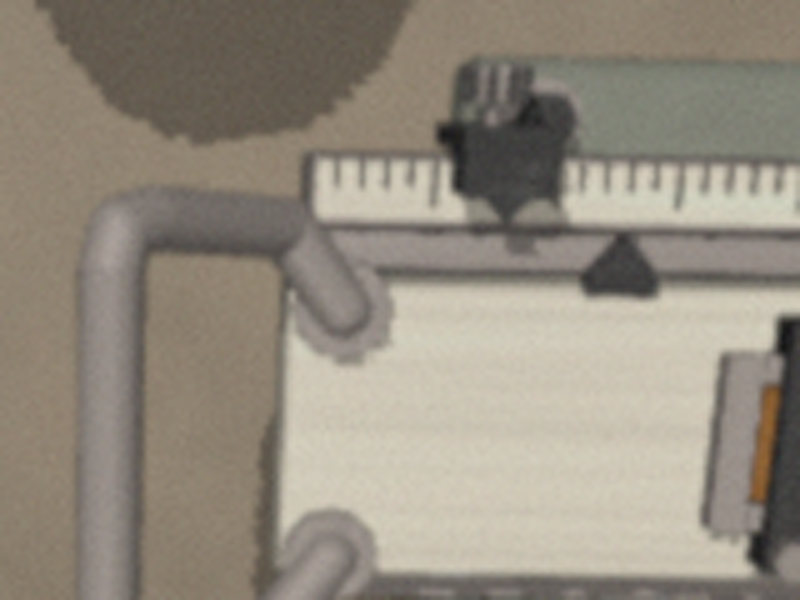

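The enlarged view shows the pointer tip at crop (512,224), with its shadow just below, and the carriage finger's tip at (621,235). The bar's centre line is at crop col 111.

Run:
```python
from h import *
w=load('w7');w2=load('w2')
W=lambda x,y:(260+x/5-.5,110+y/5-.5);V=lambda x,y:(250+x/4-.5,140+y/4-.5)
yaw=np.radians(-9.3);X=np.array([np.cos(yaw),np.sin(yaw),0]);Y=np.array([-X[1],X[0],0])
a=atz(w,*W(621,235),.055);b=atz(w,*W(512,224),.055);print(a,b,'travel',(a-b)@X,'dy',(b-a)@Y)
print('tri idx',tri(w,W(621,235),w2,V(358,181)),'ptr',tri(w,W(512,224),w2,V(303,172)))
L=atz(w,*W(115,215),.09);R=atz(w,276.0+3,250-3,.09);print('bar',L,R,(L+R)/2)
print('tri barL',tri(w,W(110,215),w2,V(73,178)))
for n in (a,b): print(proj(w2,n))
```

```text
[0.58050026 0.13896554 0.055     ] [0.55927826 0.14442533 0.055     ] travel 0.02182537791733187 dy 0.001958469230694016
tri idx (array([0.58170176, 0.13834066, 0.05062647]), [np.float64(5.7723529921157e-05), np.float64(5.772352992124039e-05)]) ptr (array([0.5634344 , 0.14172739, 0.03582629]), [np.float64(5.51661689582478e-05), np.float64(5.5166168958246143e-05)])
bar [0.4826369  0.16151384 0.09      ] [0.46536801 0.07353161 0.09      ] [0.47400245 0.11752273 0.09      ]
tri barL (array([0.48141863, 0.16096264, 0.08189588]), [np.float64(0.00015176903044989126), np.float64(0.0001517690304499682)])
[338.61843115 185.07840122]
[323.66969106 183.58613886]
```

The travel is about 21.8 mm with dy = 2.0 mm, as the text says, so the earlier reading was of the pointer's shadow. I'll descend on the bar with its centre at z = 0.09.

jog_arm(dp=[[-1, -2, 30], [-1, -1.5, 40], [0, 0, 40], [0, 0, 35], [0, 0, 15], [0, 0, 5], [0, 0, 0], [0, 0, 0]], angular=[[0, 0, 0], [0, 0, 0], [0, 0, 0], [0, 0, 0], [0, 0, 0], [0, 0, 0], [0, 0, 0], [0, 0, 0]], hand=[0, 0, 0, 0, 0, 0, 0, 0])

```text
time: 8.4
eef_pos: [0.4743, 0.1158, 0.244]
orientation: [[0.152, 0.988, 0.003], [0.988, -0.152, 0.0], [0.001, 0.002, -1.0]]
force: [-0.8, -0.7, 0.2]
opening: 0.0854
```

Run:
```python
from h import *
snap('wrist','w8'); s=readout.get_state();print(s['eef_pos'],s['force'],s['time'],s['opening'])
```

```text
[0.47424219 0.11574696 0.24402111] [-0.74748604 -0.00651056  0.24169742] 8.45 0.08533823937510786
```

View pics/w8.png

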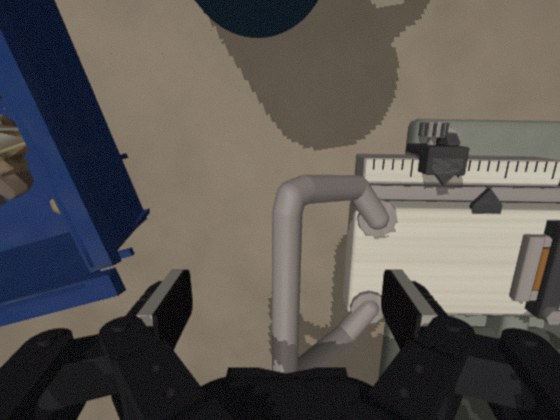

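The bar (col 287) is centred between the fingers (pads at cols 172–402). Closing.

jog_arm(dp=[[0, 0, 0], [0, 0, 0], [0, 0, 0], [0, 0, 0], [0, 0, 0], [0, 0, 0], [0, 0, 0], [0, 0, 0]], angular=[[0, 0, 0], [0, 0, 0], [0, 0, 0], [0, 0, 0], [0, 0, 0], [0, 0, 0], [0, 0, 0], [0, 0, 0]], hand=[1, 1, 1, 1, 1, 1, 1, 1])

```text
time: 9.25
eef_pos: [0.4739, 0.1154, 0.2428]
orientation: [[0.153, 0.988, 0.002], [0.988, -0.153, -0.0], [0.0, 0.002, -1.0]]
force: [5.5, -0.7, -0.5]
opening: 0.0101
```

Run:
```python
from h import *
snap('wrist','w9'); s=readout.get_state();print(s['eef_pos'],s['force'],s['time'],s['opening'])
crop('w9',400,110,560,230,5,'w9c')
```

```text
[0.4738875  0.1154623  0.24282905] [ 5.08426188 -1.48662119  0.12621515] 9.3 0.010253780358661754
```

View pics/w9c.png

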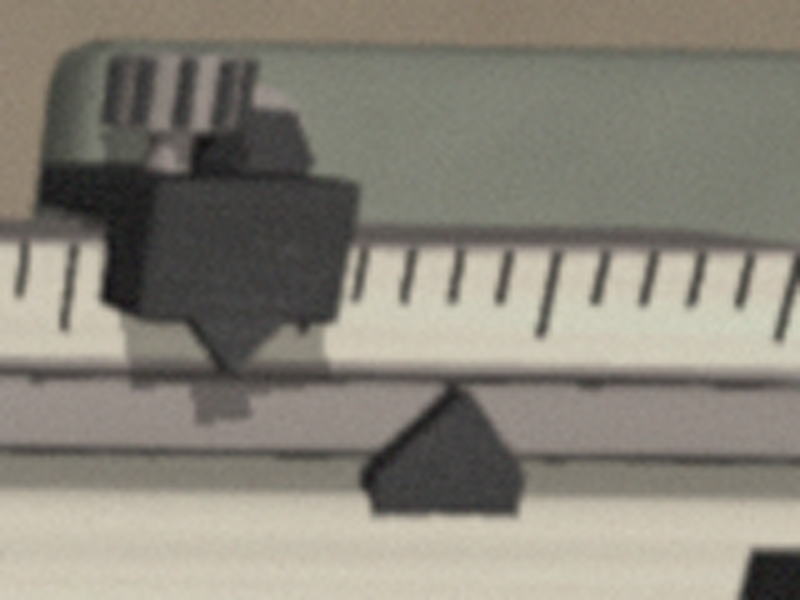

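Gripped: opening 10 mm, and about 5 N from the spring. The tips are clear at crop (453,387) for the carriage finger and (233,372) for the pointer.

Run:
```python
from h import *
w=load('w9')
W=lambda x,y:(400+x/5-.5,110+y/5-.5)
yaw=np.radians(-9.3);X=np.array([np.cos(yaw),np.sin(yaw),0]);Y=np.array([-X[1],X[0],0])
for h in (.052,.055):
  a=atz(w,*W(453,387),h);b=atz(w,*W(233,372),h);print(a,b,'travel',(a-b)@X,'dy',(b-a)@Y)
c=atz(w,*W(0,240),.05);
a=atz(w,*W(0,372),.055);b=atz(w,*W(780,384),.055);d=b-a;print('rail edge yaw',np.degrees(np.arctan2(d[1],d[0])))
R=readout.get_state()['orientation'];print('X in tool',R.T@X)
```

```text
[0.58180511 0.13898179 0.052     ] [0.55994077 0.1439203  0.052     ] travel 0.022375030328803242 dy 0.0013402390663065583
[0.5799918  0.13988849 0.055     ] [0.55853874 0.14473411 0.055     ] travel 0.02195415190881269 dy 0.001315028923913564
rail edge yaw -9.703589001615644
X in tool [-0.00875539  0.9999605   0.00152836]
```

Need 22 mm of travel along tool -y. I'll draw it gently and then look.

jog_arm(dp=[[0, -2, 0], [0, -4, 0], [0, -5, 0], [0, -5, 0], [0, -4, 0], [0, -2, 0], [0, 0, 0], [0, 0, 0]], angular=[[0, 0, 0], [0, 0, 0], [0, 0, 0], [0, 0, 0], [0, 0, 0], [0, 0, 0], [0, 0, 0], [0, 0, 0]], hand=[1, 1, 1, 1, 1, 1, 1, 1])

```text
time: 10.1
eef_pos: [0.4524, 0.119, 0.2428]
orientation: [[0.153, 0.988, 0.002], [0.988, -0.153, 0.0], [0.001, 0.002, -1.0]]
force: [7.2, -0.4, -3.1]
opening: 0.0101
```

Run:
```python
from h import *
snap('wrist','w10'); s=readout.get_state();print(s['eef_pos'],s['force'],s['time'],s['opening'])
crop('w10',400,110,560,230,5,'w10c')
```

```text
[0.45247514 0.11900795 0.24281613] [ 7.98759779 -0.22713174 -4.14504617] 10.15 0.009969625654881352
```

View pics/w10c.png

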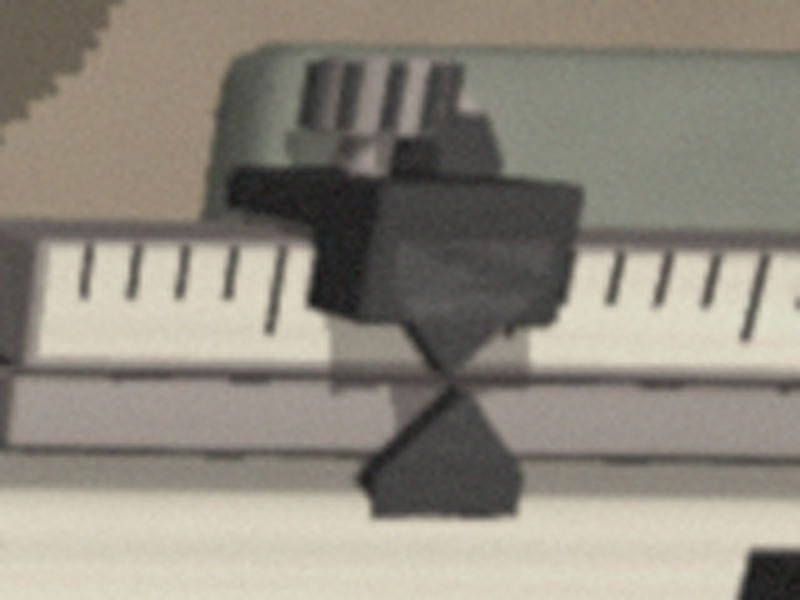

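The tips stand opposite each other: pointer at crop (452,377), carriage finger at (454,387). Last check covers the offset, the lever and the bystanders.

Run:
```python
from h import *
w=load('w10')
W=lambda x,y:(400+x/5-.5,110+y/5-.5)
yaw=np.radians(-9.4);X=np.array([np.cos(yaw),np.sin(yaw),0])
a=atz(w,*W(454,387),.055);b=atz(w,*W(452,377),.055);print('offset',(a-b)@X)
snap('side','s11');crop('s11',150,160,350,310,4,'s11c');s=readout.get_state();print(s['eef_pos'],s['force'],s['joint_vel'].round(4),s['time'])
```

```text
offset 0.00038866652568857863
[0.45249219 0.11900274 0.2428233 ] [ 7.36205684  0.65052098 -3.72325412] [ 0.0007 -0.0016  0.0004  0.0007  0.0002 -0.0032] 10.2
```

View pics/s11c.png

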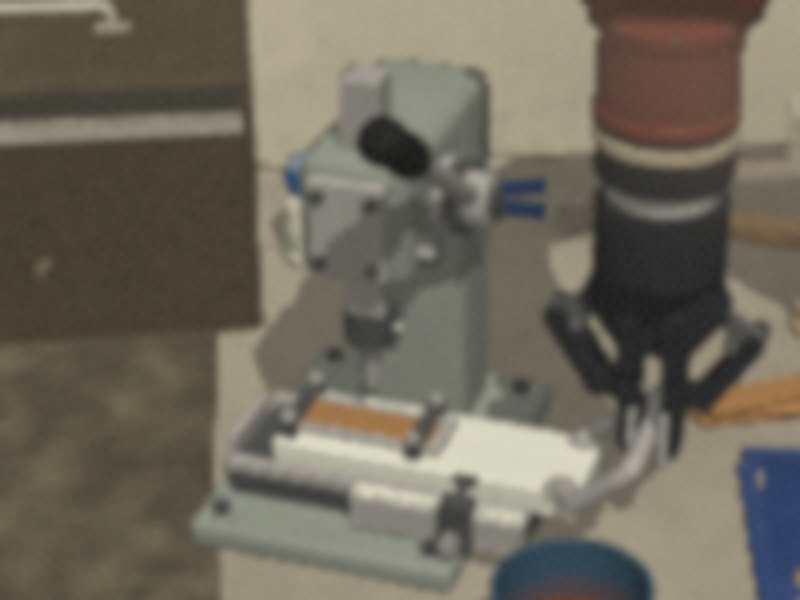

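The lever is up, the carriage is held at the mark, and the mug hasn't moved. Handing in.

```bash
python3 -c "
from h import *
print(bot.job_done())"
```

```text
the job is handed in; nothing more can be done
None
```

I struck the first mark, drew the carriage to the pitch pointer, and handed in at 10.2 s with the gripper still holding the handle. No verdict is reported.

- **First mark:** I pushed the lever down with closed fingers until the wrist force jumped from 10 N to 32 N. The grip's end in the side view matched the projected stop position. I then let the lever up under control, and the picture showed it back at rest with the carriage home.
- **Carriage:** I gripped the bow handle (opening 10 mm) and drew it 22 mm.
- **Last checks:**
  - The carriage finger stood about 0.4 mm from the pointer tip along the travel, measured from the wrist camera.
  - The wrist felt about 7 to 8 N of spring pull, and the arm was still.
  - The lever was up.
- **Bystanders:** The arm's route stayed clear of the things lying around. I only glanced at the mug in the last picture and did not re-measure the others.
- **What disagreed:** My first reading of the travel was 18.5 mm, below the stated 22 to 48 mm. I had mistaken the pointer's shadow for its tip. Two closer views gave 21.8 and 22.0 mm, and the final picture confirmed it.

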